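# Home and lock a microscope filter carousel

## Task

Lock the microscope's filter carousel for transport: put the lock pin from its stand into the bush above the carousel's rim, and turn the carousel by its crank the shorter way round to its home mark, feeling slowly about there for the rim notch until the pin drops fully in. Then lean the crank gently against the dropped pin, with about 10 N for a second, to prove that it holds, never straining the pin, and let go. Leave the slide box, bottle and beaker where they stand.

Things in the scene. Friction and masses are not known exactly. Their poses are not given: they have to be found in the camera images.
- base: Fixed white round base of the filter carousel, 250 mm across, 30 mm high. Origin: centre of its underside on the bench, on the vertical turning axis. Its -x axis points to the home mark, its +x axis to the bush, which hangs over the wheel's rim from a 75 mm high post (132 to 162 mm from the axis).
- mark (a point): Home mark: small black ridge on the base's rim, 118 mm from the axis; point on its top, 40 mm above the bench. The pin falls into the notch somewhere from 0.2 rad before to 0.2 rad after the crank points here, if the crank moves slower than about 20 mm/s. Then the wheel is blocked, save 1 to 4 mm of play at the rim; about 18 N at the crank already strains the pin (10 N on it).
- bush (a point): Centre of the funnel mouth of the steel bush, 98 mm from the turning axis along the base's +x, 81 mm above the bench. The mouth is 30 mm wide inside and narrows over 8 mm to a round bore of 14 mm, open below; the bush ends 3 mm above the wheel's rim ring (ring top 50 mm above the bench).
- selector (a joint): Angle of the wheel, rad, growing counter-clockwise from above. Endless, no stops. 0 and 6.283 are both home (crank points at the mark). Starts from 0.8 to 5.48: below 3.14 the shorter way is clockwise (to 0), above it counter-clockwise (to 6.283); within 0.4 of 3.14 either way will do. Drag at the crank 2 N, up to 5 N with the pin rubbing on it; stays where left.
- wheel: Turning black wheel, 226 mm across, with glass filters; origin on the axis, 30 mm above the bench, -x axis along the crank. Carries an aluminium rim ring (83 to 113 mm from the axis, top 50 mm above the bench) with one notch, 15 mm wide, 10 mm deep, opposite the crank but off by an unmeasured angle up to 0.18 rad: the ring is hand-clamped and slips above some 35 N at the crank.
- crank (a point): On the crank: an upright round steel post, 16 mm in diameter, 60 mm from the axis, fixed on the wheel. The point is on the post's axis 112 mm above the bench, 16 mm below the post's top; the post is free from 62 mm above the bench upward. It can be pinched from above and carried round in a circle with the fingers kept in one direction, slipping round in them.
- pin: Loose lock pin, 80 g: steel shank 12 mm thick, 50 mm long, chamfered tip; above it a round black head 22 mm wide and 22 mm high. Origin: centre of the tip, z towards the head; head centre 61 mm above it. It starts upright in its stand, tip 10 mm above the bench. In the bush it stands on the ring with its tip 50 mm above the bench; dropped into the notch, its tip is 40 mm above the bench.
- stand: Fixed grey block, 50 x 50 mm, 40 mm high, origin under its centre, with the hole (15 mm wide, 30 mm deep) in which the pin starts.
- slide_box: Bystander: loose slide box, 100 x 80 x 36 mm; origin under its centre. Leave alone.
- oil_bottle: Bystander: loose amber bottle, 40 mm in diameter, 75 mm high; origin under its centre. Leave alone.
- beaker: Bystander: loose glass beaker, 64 mm in diameter, 80 mm high; origin under its centre. Leave alone.
Things that resemble listed ones, but are neither listed nor needed, are in the scene too. There is more than one size of the pin; the one meant has the size given above.

How it is judged (in metres and radians):
On the way, in this order (a step that is already met when the one before it is completed fails the run):
1. the lock pin stands in the bush (horizontal distance between pin and bush below 0.006 m and height (world z) of pin below 0.056 m and angle between pin's own z axis and vertical below 0.2 rad), for 0.1 s.
2. the pin has dropped into the notch at home and the wheel is leant on it: 2 to 9 N on the pin (horizontal distance between pin and bush below 0.005 m and height (world z) of pin between 0.036 and 0.043 m and angle between pin's own z axis and vertical below 0.15 rad and (value of joint selector between -0.26 and 0.26 rad or value of joint selector between 6.02318 and 6.54318 rad) and contact force between pin and wheel between 2 and 9 N), for 0.4 s.
At the end, for the whole second after the job is handed in: Pin in the bush (within 5 mm, tilt under 0.15 rad) and dropped in the notch (tip 36 to 43 mm above the bench); carousel home (within 0.26 rad of 0 or 6.283); all at rest; on the way the wheel was leant on the dropped pin with 2 to 9 N at the pin for 0.4 s (horizontal distance between pin and bush below 0.005 m and height (world z) of pin between 0.036 and 0.043 m and angle between pin's own z axis and vertical below 0.15 rad and (value of joint selector between -0.26 and 0.26 rad or value of joint selector between 6.02318 and 6.54318 rad) and linear speed of pin below 0.02 m/s and velocity of joint selector between -0.05 and 0.05 rad/s); the robot touches nothing.
It fails at once if the carousel is turned the longer way round (past the half-turn point opposite home, after more than 0.4 rad of turning) (value of joint selector between 3.06159 and 3.22159 rad and distance of crank from where it was at the start of the episode above 0.0238 m).
It fails at once if the pin is strained: more than 10 N between it and the wheel (contact force between pin and wheel above 10 N).
It fails at once if the slide_box is disturbed (moved over 15 mm) (distance of slide_box from where it was at the start of the episode above 0.015 m).
It fails at once if the oil_bottle is disturbed (moved over 15 mm) (distance of oil_bottle from where it was at the start of the episode above 0.015 m).
It fails at once if the beaker is disturbed (moved over 15 mm) (distance of beaker from where it was at the start of the episode above 0.015 m).
It also fails if it takes over 67 s, if anything falls off the work surface, if the arm or the gripper's body presses on something with over 40 N, if the wrist force passes 120 N, or if a joint passes its speed limit or range.

## Robot

A 6-joint arm with a two-finger parallel gripper is mounted at the origin on the work surface. World frame = base frame: x ahead of the robot, y to its left, z up, the work surface at z = 0. Lengths are in mm, angles in degrees, forces in N, time in s.
With the tool pointing down it reaches from about 150 to 775 mm from the base axis. Payload 6.1 kg.
Tool frame: the origin (TCP) lies on the front face of the gripper's body, between the roots of the fingers; the fingertips stand 73 mm ahead of it and the grasp point (between the pads) lies robot.pinch_z ahead of it (robot.pinch_z is the distance from the TCP to the grasp point, in mm); z points along the fingers, y is the line along which they close (so a half turn about z gives the same grasp; the last joint's range is limited). The gripper opens to 85 mm and grips with 20 to 120 N. Pads are 22 mm wide; open, the fingers measure 114 mm over their backs; the gripper's body (76 mm by 85 mm) begins 54 mm behind the grasp point. The pads swing forward as they close: fully open they stand 13 mm farther back than shut.
Start: joints at [72.88, 7.208, -2.269, 80.523, 0, 90], TCP at [154.54, 501.723, 303.895] pointing down, gripper open.
Joint ranges: [-155.77, 155.77], [-54.66, 111.73], [-72.52, 77.12], [-102.08, 115.82], [-83.92, 84.16], [-180, 180]. Speed limits (degrees/s): [136.94, 136.94, 172.46, 180, 180, 180].

## Interface

Orientations are given as a 3x3 rotation matrix whose columns are the frame's x, y, z axes.
In Python, from bench import robot gives the robot as it stands. The module is installed in compiled form; this text tells all that it offers.
- The arm moves only by the tool carry_out, never from a script. Its arguments are lists of equal length, an entry for each row: "claw": the finger opening in m, from 0 to 0.0854; "xyz": the shift along the tool's x, y, z in m, a list of three; "roll": the turn about the tool's z in rad. A call has 1 to 8 rows; each row shifts and turns the commanded pose from where the row before left it, along the tool's axes as they then stand; what a row does not reach is not made up. A row lasts 1/12 s, in which the tool goes at most 41.7 mm and 7.16 degrees, less where a joint would pass 70% of its speed; a pose out of reach is approached as far as the arm can. A call with a gripper value outside its range is refused whole. The fingers move at their own pace and stop on an object; the grip force is fixed at half the most. Time passes only in rows, so rows that do not move let the fingers close. It gives the time, the measured TCP pose, the force, the opening and the grip force at its end, in the units of the state.
- robot.read_state(): the state, without advancing time (a new reading comes with each control period).
- robot.get_image(name): name is "scene" or "top"; returns a dict with "color" (480x640x3 uint8, red, green, blue), "intrinsics" (3x3 intrinsics, pixels), "k1" (the pictures are not rectified: a ray, as slopes to the right and down, at radius r is drawn at 1 + k1 r^2 times it, then the intrinsics apply), "view" (4x4, takes a point from world to camera coordinates). Camera axes: x right, y down, z forward; pixel columns grow to the right and rows downward; lengths in mm; the calibration is good to about 2 mm. A picture is of the moment at which its call begins. There is no depth.
- robot.finish_job(): hands the job in; it is judged then, once.
The state is a dict: "time_s": time; "joints": joint angles; "qvel": joint speeds; "effort": joint torques, N m; "tcp_pos": TCP position; "eef_rot": TCP orientation; "contact_force": force on the tool from outside, world axes, zero at the start; "torque": the same for the moment, N m; "grip_width": finger opening in mm; "finger_force": force on a finger pad.
Only numpy, scipy, OpenCV 4.12 (cv2) and the standard library are available. Lean on these libraries where they do the work, as an engineer would, in place of code of your own. Each camera call takes 0.05 s, during which the arm holds its last target. There are 200 camera calls.

## Working session

There is one attempt and no reset: what is moved stays moved. The work goes in short steps, Python scripts to look and compute and a tool call to move; the robot and the scene stay as the last step left them, time stands still between calls to the robot, and variables do not carry over. Pictures are saved under pics/ and viewed, at most 11 in all, crops included, and the job is handed in when it is done.

Besides the shell and the picture viewer there is one more tool, called after "Call:" as name([rows], argument=value, ...), one row to a line, values as JSON. carry_out: Moves the arm, as the interface text tells. Its arguments: {"type":"object","properties":{"claw":{"type":"array"},"xyz":{"type":"array"},"roll":{"type":"array"}},"required":["claw","xyz","roll"]}

```bash
mkdir -p pics
cat > h.py <<'E'
import numpy as np, cv2
from bench import robot
def grab(n,f):
    d=robot.get_image(n); cv2.imwrite(f,d['color'][:,:,::-1]); 
    np.savez(f.replace('.png','.npz'),K=d['intrinsics'],k1=d['k1'],V=d['view'],c=d['color']); return d
def ray(d,u,v):
    K=np.array(d['K']if 'K' in d else d['intrinsics']);V=np.array(d['V'] if 'V' in d else d['view']);k1=float(d['k1'])
    x=cv2.undistortPoints(np.array([[[u,v]]],float),K,np.array([k1,0,0,0,0.]))[0,0]
    R=V[:3,:3];o=-R.T@V[:3,3];return o,R.T@np.array([x[0],x[1],1])
def at(d,u,v,z):
    o,r=ray(d,u,v);return o+r*(z-o[2])/r[2]
def proj(d,p):
    V=np.array(d['V']);c=V[:3,:3]@np.array(p,float)+V[:3,3]
    return cv2.projectPoints(c.reshape(1,3),np.zeros(3),np.zeros(3),d['K'],np.array([float(d['k1']),0,0,0,0]))[0].ravel()
E
python3 - <<'E'
from h import *
for n in('scene','top'):
    d=grab(n,f'pics/{n}0.png'); V=np.array(d['view']); print(n,d['intrinsics'],d['k1'],-V[:3,:3].T@V[:3,3],V[2,:3])
print(robot.read_state(),robot.pinch_z)
E
```

```text
scene [[453.89995552   0.         323.31239375]
 [  0.         453.89995552 245.37554606]
 [  0.           0.           1.        ]] -0.07623047054614539 [ 810.77321705 -312.92512586  768.13186743] [-0.36023706  0.36451051 -0.85869747]
top [[472.65849394   0.         324.81339973]
 [  0.         472.65849394 243.24211821]
 [  0.           0.           1.        ]] -0.04508914354937787 [ 472.7877249   -28.38374312 1077.9300332 ] [ 0.07921463 -0.00786304 -0.99682657]
{'time_s': 0.1, 'joints': array([ 7.28794419e+01,  7.23967119e+00, -2.32210636e+00,  8.05245055e+01,
        3.45868919e-04,  8.99994758e+01]), 'qvel': array([-0.05863062, -0.0244806 ,  0.17736334,  0.01130347,  0.04484608,
        0.0546675 ]), 'effort': array([ 5.98558145e-04, -4.36908031e+01,  3.53602874e+01,  1.37315184e-02,
       -9.64537276e-05,  1.69512361e-06]), 'tcp_pos': array([154.46932505, 501.47465996, 303.17737367]), 'eef_rot': array([[-9.55690140e-01,  2.94374173e-01, -4.49087385e-04],
       [ 2.94374516e-01,  9.55689059e-01, -1.43741407e-03],
       [ 6.05032301e-06, -1.50592233e-03, -9.99998866e-01]]), 'contact_force': array([-0.08381206, -0.24777444,  0.00922651]), 'torque': array([-0.03686187,  0.04108513,  0.01429077]), 'finger_force': 0.0, 'grip_width': 85.35858425856232} 53.900000000000006
```

View pics/scene0.png

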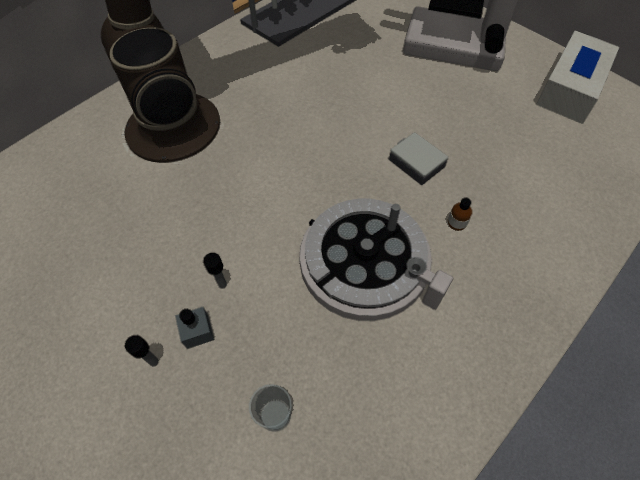

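View pics/top0.png

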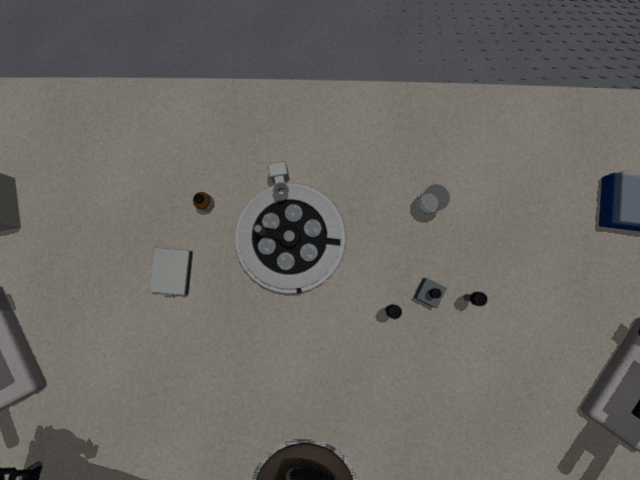

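Run:
```python
import cv2,numpy as np
t=cv2.imread('pics/top0.png');s=cv2.imread('pics/scene0.png')
r=lambda i,f:cv2.resize(i,None,fx=f,fy=f,interpolation=cv2.INTER_CUBIC)
a=r(t[155:305,225:355],4) # 520x600
cv2.imwrite('pics/c1.png',a)
b=r(t[265:325,370:500],6);c=r(s[240:370,110:240],3)[:,:390]
o=np.zeros((600,780,3),np.uint8);o[:360,:780]=b[:360];e=cv2.resize(s[300:360,160:225],(260,240),interpolation=cv2.INTER_CUBIC);o[360:,:260]=e
e=cv2.resize(s[245:305,190:255],(260,240),interpolation=cv2.INTER_CUBIC);o[360:,260:520]=e
e=cv2.resize(s[325:385,115:180],(260,240),interpolation=cv2.INTER_CUBIC);o[360:,520:]=e
cv2.imwrite('pics/c2.png',cv2.convertScaleAbs(o,alpha=1.5))
```

```text
(no output)
```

View pics/c1.png

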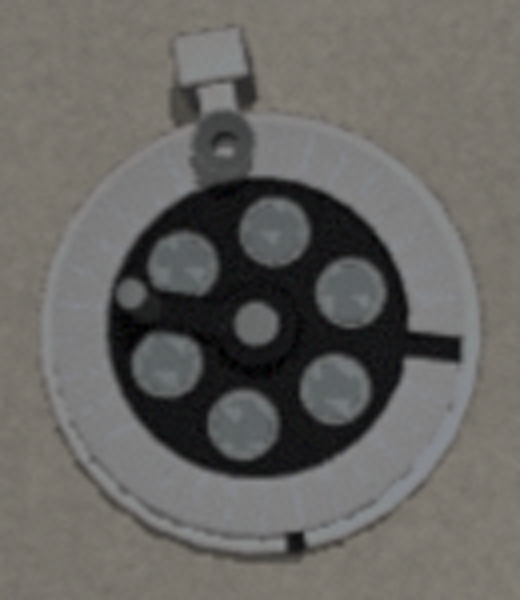

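View pics/c2.png

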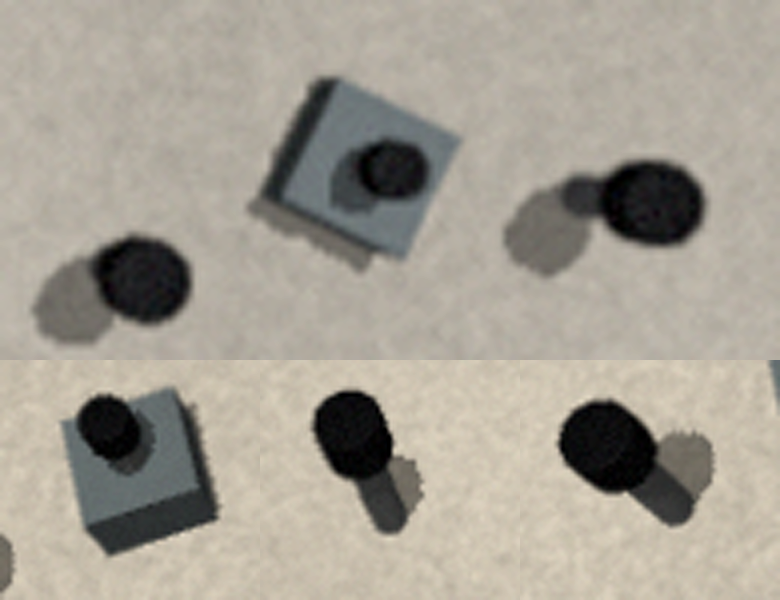

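Run:
```python
from h import *
from scipy.optimize import least_squares
t=np.load('pics/top0.npz');s=np.load('pics/scene0.npz')
f=lambda x,y,k,u,v:((x+.5)/k-.5+u,(y+.5)/k-.5+v)
T=lambda x,y,z:at(t,*f(x,y,4,225,155),z)
bush=T(223,141,81);mark=T(296,541,40);crank=T(131,294,128);hub=T(256,323,60)
print('bush',bush,'mark',mark,'crank',crank,'hub',hub)
print(np.linalg.norm((bush-mark)[:2]),'exp 216')
d=(bush-mark)[:2];d/=np.linalg.norm(d);ax=(bush[:2]-98*d+mark[:2]+118*d)/2
print('axis',ax,'r crank',np.linalg.norm(crank[:2]-ax),'yaw',np.degrees(np.arctan2(d[1],d[0])))
c=crank[:2]-ax;sel=(np.arctan2(c[1],c[0])-np.arctan2(-d[1],-d[0]))%(2*np.pi);print('sel',sel)
n=T(440,347,50)[:2]-ax;print('notch r',np.linalg.norm(n),'off from opposite crank',(np.arctan2(n[1],n[0])-np.arctan2(-c[1],-c[0])))
p=at(t,*f(393,168,6,370,265),75);q=at(s,*f(109,68,4,160,300),71);print('pin',p,q)
st=[at(t,*f(x,y,6,370,265),40) for x,y in((338,78),(461,138),(404,258),(283,197))];print('stand',np.mean(st,0),st)
o1,r1=ray(t,*f(393,168,6,370,265));
print('rim edges',T(45,310,30),T(478,310,30),T(260,113,30))
# ring: proj check in scene
for P in(bush,mark,crank,[*ax,50]):print(proj(s,P))
```

```text
bush [664.6506916   60.53937144  81.        ] mark [452.02653126  18.96138296  40.        ] crank [576.53635322 100.88419938 128.        ] hub [569.37775476  42.11732122  60.        ]
216.6512466799069 exp 216
axis [568.15273268  41.66949787] r crank 59.80523361906272 yaw 11.064391292026318
sel 4.37863363992514
notch r 99.93426092600585 off from opposite crank 0.048280003753630396
pin [ 451.55432841 -272.01010152   75.        ] [ 451.25185122 -271.71184119   71.        ]
stand [ 450.82538157 -272.6180399    40.        ] [array([ 483.38013764, -260.20840096,   40.        ]), array([ 462.12074015, -305.61615147,   40.        ]), array([ 418.12501922, -284.58299064,   40.        ]), array([ 439.67562927, -240.06461654,   40.        ])]
rim edges [577.45184983 161.90379164  30.        ] [581.6727965  -79.28273688  30.        ] [690.77241901  44.7046905   30.        ]
[415.66604933 265.13047795]
[311.69950624 221.61934118]
[394.55628549 206.43607458]
[365.08462615 247.62061938]
```

The target is the pin in the grey stand, top (435,293). The loose pins at top (394,312) and (479,299) both have heads clearly wider than 22 mm. In the crops, the bush is at top (281,190), the mark at (299,290) and the crank top at (258,228). That puts the selector at about 4.38, so the shorter way is counter-clockwise.

Call:
carry_out([
  [0,0,0],
  [0,0,0],
  [0,0,0],
  [0,0,0],
], claw=[0.06,0.06,0.06,0.06], roll=[-0.123,-0.123,-0.123,-0.123])

```text
time_s: 0.43
tcp_pos: [154.5, 501.6, 303.4]
eef_rot: [[-0.98, -0.198, -0.0], [-0.198, 0.98, -0.001], [0.0, -0.001, -1.0]]
contact_force: [0.4, -0.5, -0.3]
grip_width: 60.1
finger_force: 0.0
```

Call:
carry_out([
  [-0.006,-0.034,0],
  [-0.006,-0.034,0],
  [-0.006,-0.034,0],
  [-0.006,-0.034,0],
  [-0.006,-0.034,0],
  [-0.006,-0.034,0],
  [-0.006,-0.034,0],
  [-0.006,-0.034,0],
], claw=[0.06,0.06,0.06,0.06,0.06,0.06,0.06,0.06], roll=[0,0,0,0,0,0,0,0])

```text
time_s: 1.1
tcp_pos: [253.8, 242.3, 303.6]
eef_rot: [[-0.981, -0.193, -0.0], [-0.193, 0.981, -0.0], [0.0, -0.0, -1.0]]
contact_force: [0.6, 0.1, -1.1]
grip_width: 59.8
finger_force: 0.0
```

Call:
carry_out([
  [-0.006,-0.034,0],
  [-0.006,-0.034,0],
  [-0.006,-0.034,0],
  [-0.006,-0.034,0],
  [-0.006,-0.034,0],
  [-0.006,-0.034,0],
  [-0.006,-0.034,0],
  [-0.006,-0.034,0],
], claw=[0.06,0.06,0.06,0.06,0.06,0.06,0.06,0.06], roll=[0,0,0,0,0,0,0,0])

```text
time_s: 1.77
tcp_pos: [353.1, -15.6, 303.8]
eef_rot: [[-0.981, -0.192, 0.0], [-0.192, 0.981, 0.0], [-0.0, 0.0, -1.0]]
contact_force: [1.5, 1.1, 1.0]
grip_width: 60.3
finger_force: 0.0
```

Call:
carry_out([
  [-0.006,-0.034,0.015],
  [-0.006,-0.034,0.015],
  [-0.006,-0.034,0.015],
  [-0.006,-0.034,0.015],
  [-0.006,-0.034,0.015],
  [-0.006,-0.034,0.015],
  [-0.006,-0.034,0.015],
  [0,0,0],
], claw=[0.06,0.06,0.06,0.06,0.06,0.06,0.06,0.06], roll=[0,0,0,0,0,0,0,0])

```text
time_s: 2.43
tcp_pos: [440.7, -243.2, 194.9]
eef_rot: [[-0.982, -0.188, -0.004], [-0.188, 0.982, 0.0], [0.003, 0.001, -1.0]]
contact_force: [-0.2, 1.5, -0.1]
grip_width: 60.1
finger_force: 0.0
```

Call:
carry_out([
  [0,-0.012,0.005],
  [-0.004,-0.012,0.005],
  [0,0,0],
  [0,0,0],
], claw=[0.06,0.06,0.06,0.06], roll=[0,0,0,0])

```text
time_s: 2.77
tcp_pos: [448.8, -261.9, 188.9]
eef_rot: [[-0.981, -0.192, -0.0], [-0.192, 0.981, 0.0], [0.0, 0.0, -1.0]]
contact_force: [-0.7, 0.3, -0.2]
grip_width: 60.7
finger_force: 0.0
```

Run:
```python
from h import *
d=grab('scene','pics/s1.png');s=robot.read_state();print(s['tcp_pos'],s['eef_rot'],s['contact_force'])
dd=np.load('pics/s1.npz');p=s['tcp_pos'];print(proj(dd,p),proj(dd,p+s['eef_rot'][:,2]*53.9),proj(dd,[451.4,-272,82]))
i=d['color'][:,:,::-1][230:400,110:290];cv2.imwrite('pics/c3.png',cv2.convertScaleAbs(cv2.resize(i,None,fx=3.5,fy=3.5,interpolation=cv2.INTER_CUBIC),alpha=1.5))
```

```text
[ 448.68075321 -261.61621675  189.22755199] [[-9.81306479e-01 -1.92451454e-01  1.78150332e-04]
 [-1.92451435e-01  9.81306492e-01  1.17486032e-04]
 [-1.97430435e-04  8.10045175e-05 -9.99999977e-01]] [ 0.13232528 -0.19477422 -0.31959149]
[169.59671992 279.70737126] [179.98675869 295.38239223] [185.00080685 314.25957104]
```

View pics/c3.png

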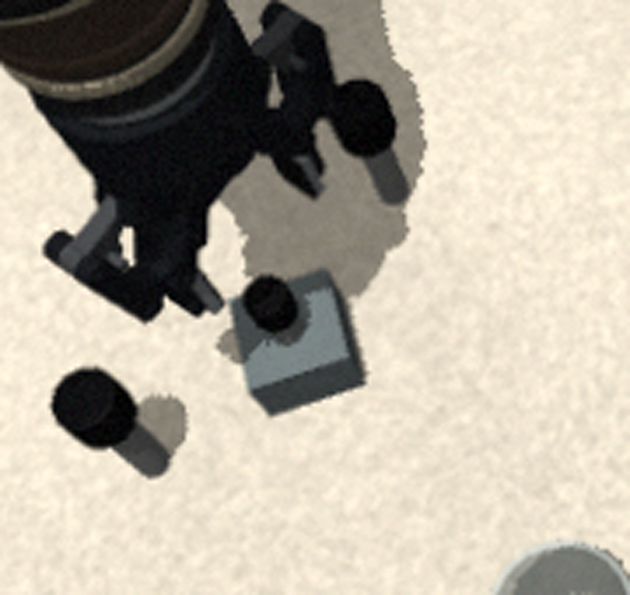

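The crop shows the open fingers above the stand pin (head at crop (270,303)), which fits the measured position. The other two pins are clear of the fingers.

Call:
carry_out([
  [-0.0005,-0.0107,0],
  [0,0,0.012],
  [0,0,0.012],
  [0,0,0.012],
  [0,0,0.012],
  [0,0,0.012],
  [0,0,0.003],
  [0,0,0],
], claw=[0.06,0.06,0.06,0.06,0.06,0.06,0.06,0.06], roll=[0,0,0,0,0,0,0,0])

```text
time_s: 3.48
tcp_pos: [450.9, -272.1, 125.5]
eef_rot: [[-0.981, -0.193, -0.001], [-0.193, 0.981, 0.001], [0.001, 0.001, -1.0]]
contact_force: [-0.3, 0.1, 0.1]
grip_width: 60.4
finger_force: 0.0
```

Call:
carry_out([
  [0,0,0],
  [0,0,0],
  [0,0,0],
  [0,0,0],
  [0,0,0],
  [0,0,0],
], claw=[0.03,0.03,0.015,0.015,0.015,0.015], roll=[0,0,0,0,0,0])

```text
time_s: 3.98
tcp_pos: [451.7, -272.7, 127.0]
eef_rot: [[-0.981, -0.192, 0.002], [-0.192, 0.981, -0.001], [-0.002, -0.001, -1.0]]
contact_force: [-0.1, 1.2, 6.5]
grip_width: 20.3
finger_force: 58.4
```

Call:
carry_out([
  [0,0,-0.008],
  [0,0,-0.02],
  [0,0,-0.025],
  [0,0,-0.025],
  [0,0,-0.025],
  [-0.01,0.01,0],
  [-0.022,0.023,0],
  [-0.022,0.023,0],
], claw=[0.015,0.015,0.015,0.015,0.015,0.015,0.015,0.015], roll=[0,0,0,0,0,0,0,0])

```text
time_s: 4.65
tcp_pos: [493.7, -207.2, 230.0]
eef_rot: [[-0.982, -0.189, 0.001], [-0.189, 0.982, -0.001], [-0.001, -0.001, -1.0]]
contact_force: [0.5, 0.0, -0.6]
grip_width: 19.9
finger_force: 59.1
```

Call:
carry_out([
  [-0.022,0.023,0],
  [-0.022,0.023,0],
  [-0.022,0.023,0],
  [-0.022,0.023,0],
  [-0.022,0.023,0],
  [-0.022,0.023,0],
  [-0.022,0.023,0],
  [-0.022,0.023,0],
], claw=[0.015,0.015,0.015,0.015,0.015,0.015,0.015,0.015], roll=[0,0,0,0,0,0,0,0])

```text
time_s: 5.32
tcp_pos: [631.3, 8.7, 229.1]
eef_rot: [[-0.981, -0.192, -0.0], [-0.192, 0.981, -0.0], [0.0, -0.0, -1.0]]
contact_force: [0.2, 0.3, -0.5]
grip_width: 20.0
finger_force: 59.1
```

Call:
carry_out([
  [-0.022,0.023,0],
  [-0.015,0.018,0],
  [0,0,0],
  [0,0,0],
  [0,0,0],
], claw=[0.015,0.015,0.015,0.015,0.015], roll=[0,0,0,0,0])

```text
time_s: 5.73
tcp_pos: [658.9, 54.3, 228.8]
eef_rot: [[-0.981, -0.192, -0.001], [-0.192, 0.981, -0.001], [0.001, -0.0, -1.0]]
contact_force: [1.0, 0.4, -0.3]
grip_width: 19.9
finger_force: 59.1
```

Run:
```python
from h import *
d=grab('scene','pics/s2.png');t=grab('top','pics/t2.png');s=robot.read_state();print(s['tcp_pos'],s['eef_rot'],s['contact_force'],s['grip_width'])
i=cv2.convertScaleAbs(d['color'][:,:,::-1][140:310,320:480],alpha=1.4);j=cv2.convertScaleAbs(t['color'][:,:,::-1][150:235,240:320],alpha=1.4)
cv2.imwrite('pics/c4.png',cv2.resize(i,None,fx=3.5,fy=3.5,interpolation=cv2.INTER_CUBIC))
p=s['tcp_pos'];z=s['eef_rot'][:,2];D=np.load('pics/s2.npz')
f=lambda q:((proj(D,q)-[320,140])+.5)*3.5-.5
print('tip exp',f(p+z*114.9),'headtop',f(p+z*42.9),'bush',f([664.6,60.5,81]))
```

```text
[658.78593377  53.53545927 229.11556096] [[-9.81623420e-01 -1.90828198e-01 -2.45157726e-04]
 [-1.90828113e-01  9.81623411e-01 -3.33683454e-04]
 [ 3.04328775e-04 -2.80768508e-04 -9.99999914e-01]] [-0.01880599 -0.05616583 -0.07155451] 20.148532635047278
tip exp [328.94471518 407.73921942] headtop [356.23838557 326.2075738 ] bush [335.95069048 439.19469011]
```

View pics/c4.png

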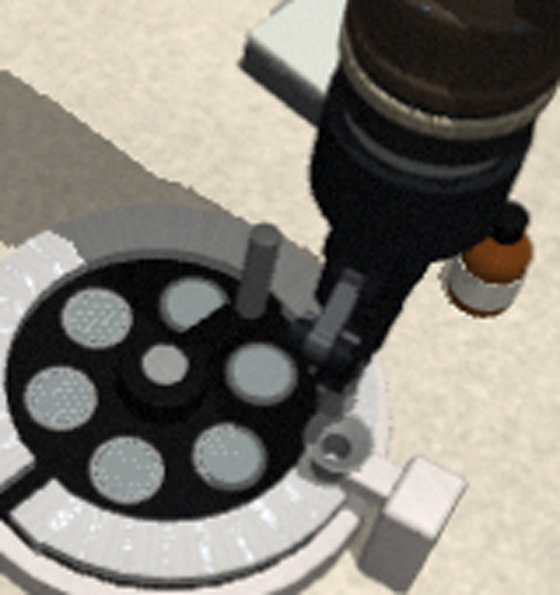

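Call:
carry_out([
  [-0.007,0.0058,0],
  [0,0,0.012],
  [0,0,0.012],
  [0,0,0.008],
  [0,0,0],
  [0,0,0],
], claw=[0.015,0.015,0.015,0.015,0.015,0.015], roll=[0,0,0,0,0,0])

```text
time_s: 6.33
tcp_pos: [664.8, 61.4, 196.7]
eef_rot: [[-0.981, -0.191, -0.001], [-0.191, 0.981, -0.0], [0.001, 0.0, -1.0]]
contact_force: [0.9, 1.2, -0.9]
grip_width: 20.1
finger_force: 59.1
```

Run:
```python
from h import *
d=grab('scene','pics/s3.png');s=robot.read_state();print(s['tcp_pos'],s['contact_force'],s['grip_width'])
i=cv2.convertScaleAbs(d['color'][:,:,::-1][230:300,380:460],alpha=1.4)
cv2.imwrite('pics/c5.png',cv2.resize(i,None,fx=7,fy=7,interpolation=cv2.INTER_CUBIC))
p=s['tcp_pos'];z=s['eef_rot'][:,2];D=np.load('pics/s3.npz')
f=lambda q:((proj(D,q)-[380,230])+.5)*7-.5
print('tip exp',f(p+z*117),'bush',f([664.6,60.5,81]))
```

```text
[665.0837417   61.43180159 197.30060576] [ 0.03493772 -0.09788055 -1.25104541] 20.507202024335232
tip exp [255.87536328 249.0652419 ] bush [252.40138096 248.88938022]
```

View pics/c5.png

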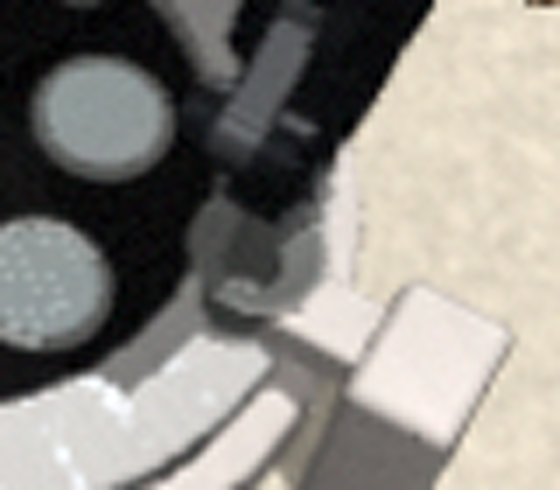

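The pin tip is at crop (250,265), inside the funnel mouth centred at about (255,250). I'll descend gently.

Call:
carry_out([
  [0.0,-0.0006,0.002],
  [0,0,0.002],
  [0,0,0.002],
  [0,0,0.002],
  [0,0,0.002],
  [0,0,0],
  [0,0,0],
], claw=[0.015,0.015,0.015,0.015,0.015,0.015,0.015], roll=[0,0,0,0,0,0,0])

```text
time_s: 6.97
tcp_pos: [665.1, 61.1, 186.7]
eef_rot: [[-0.981, -0.192, -0.0], [-0.192, 0.981, -0.0], [0.0, -0.0, -1.0]]
contact_force: [-0.4, -0.0, -0.9]
grip_width: 20.2
finger_force: 59.1
```

Call:
carry_out([
  [0,0,0.003],
  [0,0,0.003],
  [0,0,0.003],
  [0,0,0.003],
  [0,0,0.002],
  [0,0,0.002],
  [0,0,0],
  [0,0,0],
], claw=[0.015,0.015,0.015,0.015,0.015,0.015,0.015,0.015], roll=[0,0,0,0,0,0,0,0])

```text
time_s: 7.63
tcp_pos: [665.1, 61.0, 170.7]
eef_rot: [[-0.981, -0.192, -0.0], [-0.192, 0.981, -0.0], [0.0, 0.0, -1.0]]
contact_force: [0.6, 0.3, -0.8]
grip_width: 20.4
finger_force: 59.1
```

Call:
carry_out([
  [0,0,0.001],
  [0,0,0.001],
  [0,0,0.0005],
  [0,0,0],
], claw=[0.015,0.015,0.015,0.015], roll=[0,0,0,0])

```text
time_s: 7.97
tcp_pos: [665.1, 61.1, 168.3]
eef_rot: [[-0.981, -0.192, -0.0], [-0.192, 0.981, -0.0], [0.0, 0.0, -1.0]]
contact_force: [-0.7, -0.9, -1.9]
grip_width: 19.9
finger_force: 59.1
```

Call:
carry_out([
  [0,0,0],
  [0,0,0],
  [0,0,0],
  [0,0,0],
  [0,0,0],
], claw=[0.03,0.04,0.05,0.05,0.05], roll=[0,0,0,0,0])

```text
time_s: 8.38
tcp_pos: [665.2, 61.1, 168.5]
eef_rot: [[-0.981, -0.192, 0.0], [-0.192, 0.981, 0.0], [-0.0, -0.0, -1.0]]
contact_force: [-0.6, -0.2, 0.8]
grip_width: 49.8
finger_force: 0.0
```

Call:
carry_out([
  [0,0,-0.008],
  [0,0,-0.015],
  [0,0,-0.02],
  [0,0,-0.02],
  [0,0,0],
  [0,0,0],
], claw=[0.05,0.05,0.05,0.05,0.05,0.05], roll=[0,0,0,0,0,0])

```text
time_s: 8.88
tcp_pos: [665.9, 61.1, 233.3]
eef_rot: [[-0.981, -0.192, 0.003], [-0.192, 0.981, 0.0], [-0.003, -0.0, -1.0]]
contact_force: [0.7, -0.0, -0.2]
grip_width: 50.0
finger_force: 0.0
```

Call:
carry_out([
  [0.02,0.014,0],
  [0.02,0.014,0],
  [0.02,0.014,0],
  [0.0195,0.014,0],
  [0,0,0],
  [0,0,0],
  [0,0,0],
  [0,0,0],
], claw=[0.05,0.05,0.05,0.05,0.05,0.05,0.05,0.05], roll=[0,0,0,0,0.119,0.119,0.119,0.119])

```text
time_s: 9.55
tcp_pos: [575.7, 100.8, 230.4]
eef_rot: [[-0.959, 0.284, -0.001], [0.284, 0.959, -0.0], [0.001, -0.001, -1.0]]
contact_force: [0.6, -0.1, -0.0]
grip_width: 50.1
finger_force: 0.0
```

Call:
carry_out([
  [0,0,0],
  [0,0,0],
  [0,0,0],
  [0,0,0],
  [0,0,0],
  [0,0,0],
  [0,0,0],
  [0,0,0],
], claw=[0.05,0.05,0.05,0.05,0.05,0.05,0.05,0.05], roll=[0.119,0.119,0.119,0.119,0.119,0.119,0.119,0.119])

```text
time_s: 10.22
tcp_pos: [575.9, 100.7, 230.2]
eef_rot: [[-0.324, 0.946, -0.002], [0.946, 0.324, -0.0], [0.0, -0.002, -1.0]]
contact_force: [-0.0, -0.0, -0.8]
grip_width: 50.1
finger_force: 0.0
```

Call:
carry_out([
  [0,0,0],
  [0,0,0],
  [0,0,0],
  [0,0,0],
  [0,0,0],
  [0,0,0],
], claw=[0.05,0.05,0.05,0.05,0.05,0.05], roll=[0.119,0.119,0.119,0.119,0,0])

```text
time_s: 10.72
tcp_pos: [576.0, 100.7, 230.5]
eef_rot: [[0.136, 0.991, -0.001], [0.991, -0.136, -0.0], [-0.0, -0.001, -1.0]]
contact_force: [-0.4, 1.1, 0.6]
grip_width: 50.0
finger_force: 0.0
```

Run:
```python
from h import *
d=grab('scene','pics/s4.png');t=grab('top','pics/t4.png');s=robot.read_state();print(s['tcp_pos'],s['eef_rot'],s['joints'],s['contact_force'])
i=cv2.convertScaleAbs(d['color'][:,:,::-1][140:310,320:480],alpha=1.4)
cv2.imwrite('pics/c6.png',cv2.resize(i,None,fx=3.5,fy=3.5,interpolation=cv2.INTER_CUBIC))
D=np.load('pics/s4.npz')
f=lambda q:((proj(D,q)-[320,140])+.5)*3.5-.5
p=s['tcp_pos'];z=s['eef_rot'][:,2]
print('pin headtop exp',f([665,61,122]),'crank top',f([576.5,100.9,128]),'tip',f(p+73*z))
```

```text
[576.15287998 100.73112468 230.89395236] [[ 1.36847542e-01  9.90591769e-01 -8.34592394e-04]
 [ 9.90592092e-01 -1.36847693e-01 -1.25941145e-04]
 [-2.38968305e-04 -8.09505889e-04 -9.99999644e-01]] [ 9.91658845e+00  1.42089357e+01 -2.90469822e+00  7.29347130e+01
  1.12696368e-03  1.07782062e+02] [ 0.03809741 -0.90060139  0.74232598]
pin headtop exp [351.99698175 397.57105349] crank top [262.16050623 233.71608936] tip [269.20448235 196.95189327]
```

View pics/c6.png

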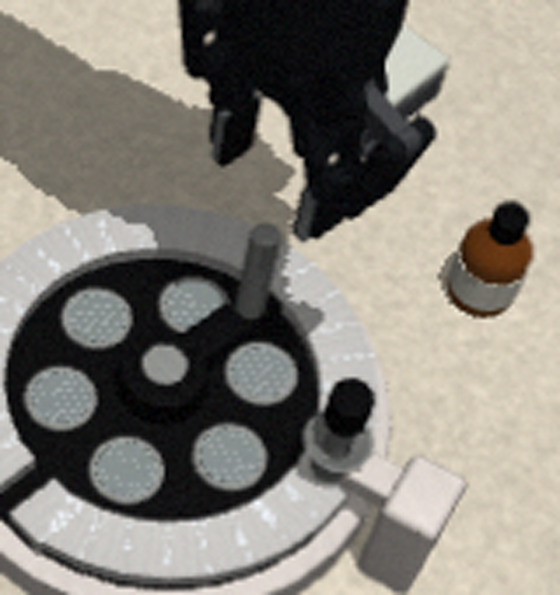

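Run:
```python
from h import *
D=np.load('pics/s4.npz');g=D['c'].max(2)
m=(g[235:280,408:434]<25).astype(np.uint8);n,l,st,c=cv2.connectedComponentsWithStats(m)
for k in range(1,n):
    if st[k,4]>40: print('seen',st[k],c[k]+[408,235])
a=np.linspace(0,2*np.pi,40)
for tip in(40,50,54,58):
    P=np.array([proj(D,[665+11*np.cos(t),61+11*np.sin(t),tip+h]) for t in a for h in(50,72)]);h=cv2.convexHull(P.astype(np.float32));M=cv2.moments(h)
    print(tip,P.min(0),P.max(0),M['m10']/M['m00'],M['m01']/M['m00'])
```

```text
seen [  5  14  13  16 166] [419.03012048 256.35542169]
40 [410.44302377 250.52696081] [425.76309631 268.2813147 ] 418.047702586311 259.36435860091933
50 [411.3860963  247.49188227] [426.90437936 265.47830962] 419.08828525415686 256.4444399965451
54 [411.76911142 246.25839562] [427.36804314 264.33922738] 419.51097085295413 255.25779470669312
58 [412.15549638 245.0135687 ] [427.83587282 263.18972312] 419.9374113238767 254.06026520261534
```

The picture shows the pin upright in the bush; its measured head matches tip height 50 mm. The fingers straddle the crank, so I'm going down on it.

Call:
carry_out([
  [0,0,0.016],
  [0,0,0.016],
  [0,0,0.016],
  [0,0,0.016],
  [0,0,0],
  [0,0,0],
  [0,0,0],
  [0,0,0],
], claw=[0.05,0.05,0.05,0.05,0.05,0.03,0.02,0.019], roll=[0,0,0,0,0,0,0,0])

```text
time_s: 11.48
tcp_pos: [577.0, 100.9, 168.7]
eef_rot: [[0.139, 0.99, 0.002], [0.99, -0.139, 0.0], [0.001, 0.002, -1.0]]
contact_force: [-0.2, 0.6, 0.1]
grip_width: 18.9
finger_force: 0.0
```

Call:
carry_out([
  [0,0,0],
  [0,0,0],
  [0,0,0],
  [0,0,0],
], claw=[0.019,0.019,0.019,0.019], roll=[0,0,0,0])

```text
time_s: 11.82
tcp_pos: [576.5, 100.8, 167.7]
eef_rot: [[0.139, 0.99, 0.0], [0.99, -0.139, 0.0], [0.0, 0.0, -1.0]]
contact_force: [0.0, -0.4, -0.6]
grip_width: 19.2
finger_force: 0.0
```

Call:
carry_out([
  [-0.0001,-0.0024,0],
  [-0.0002,-0.0048,0],
  [-0.0002,-0.0048,0],
  [-0.0002,-0.0048,0],
  [-0.0002,-0.0048,0],
  [-0.0002,-0.0048,0],
  [-0.0002,-0.0048,0],
  [-0.0001,-0.0024,0],
], claw=[0.019,0.019,0.019,0.019,0.019,0.019,0.019,0.019], roll=[-0.04,-0.08,-0.08,-0.08,-0.08,-0.08,-0.08,-0.04])

```text
time_s: 12.48
tcp_pos: [543.9, 95.8, 167.8]
eef_rot: [[-0.411, 0.912, 0.002], [0.912, 0.411, -0.0], [-0.001, 0.002, -1.0]]
contact_force: [3.2, -0.4, -0.5]
grip_width: 19.0
finger_force: 1.2
```

Call:
carry_out([
  [-0.0001,-0.0024,0],
  [-0.0002,-0.0048,0],
  [-0.0002,-0.0048,0],
  [-0.0002,-0.0048,0],
  [-0.0002,-0.0048,0],
  [-0.0002,-0.0048,0],
  [-0.0002,-0.0048,0],
  [-0.0001,-0.0024,0],
], claw=[0.019,0.019,0.019,0.019,0.019,0.019,0.019,0.019], roll=[-0.04,-0.08,-0.08,-0.08,-0.08,-0.08,-0.08,-0.04])

```text
time_s: 13.15
tcp_pos: [518.8, 74.4, 167.9]
eef_rot: [[-0.833, 0.554, 0.002], [0.554, 0.833, 0.001], [-0.001, 0.002, -1.0]]
contact_force: [3.3, 1.8, -1.2]
grip_width: 19.1
finger_force: 1.3
```

Run:
```python
from h import *
s=robot.read_state();a=np.array([568.4,41.9]);p=s['tcp_pos'][:2]-a;R=s['eef_rot']
print(s['tcp_pos'],R[:2,:2],np.hypot(*p),'ang',np.degrees(np.arctan2(p[1],p[0])),'yaw',np.degrees(np.arctan2(R[1,1],R[0,1])),'home ang',191.06)
print(s['contact_force'],R.T@s['contact_force'],s['joints'])
t=grab('top','pics/t5.png')
i=cv2.convertScaleAbs(t['color'][:,:,::-1][150:300,220:360],alpha=1.4);cv2.imwrite('pics/c7.png',cv2.resize(i,None,fx=4,fy=4,interpolation=cv2.INTER_CUBIC))
```

```text
[518.76214222  74.42206607 167.92319274] [[-0.83251234  0.55400275]
 [ 0.55400471  0.83251336]] 59.3430847417896 ang 146.76771474566308 yaw 56.35789905958912 home ang 191.06
[ 3.25256213  1.83387788 -1.24180346] [-1.69007668  3.32671348  1.24938486] [ 8.15839578e+00  9.04968495e+00 -1.73435153e+01  6.34870525e+01
  1.31727517e-02  4.18005734e+01]
```

View pics/c7.png

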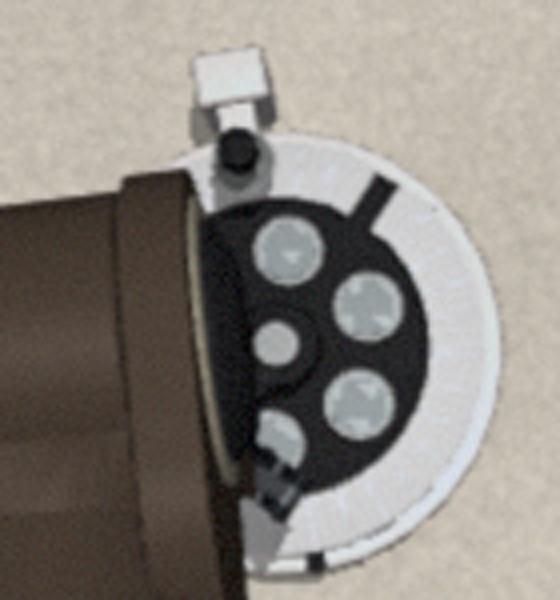

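The crop shows the pin standing in the bush, head at (238,150), and the notch at (376,201), about 40° short of the bush. Now I'll work out the angle left to turn.

Run:
```python
from h import *
t=np.load('pics/t5.npz')
T=lambda x,y,z:at(t,(x+.5)/4-.5+220,(y+.5)/4-.5+150,z)[:2]
a=T(275,343,60);print('hub',a)
for x,y in((376,201),(383,189),(366,220)):
  for A in([568.4,41.9],):
    n=T(x,y,50)-A;print(np.hypot(*n),np.degrees(np.arctan2(n[1],n[0])))
```

```text
hub [569.36830866  42.65776713]
96.58141284246646 -32.71883618860035
104.26640872434 -32.43754989389986
84.77492959404242 -33.59950083762885
```

Call:
carry_out([
  [-0.0001,-0.0024,0],
  [-0.0002,-0.0048,0],
  [-0.0002,-0.0048,0],
  [-0.0002,-0.0048,0],
  [-0.0002,-0.0048,0],
  [-0.0002,-0.0048,0],
  [-0.0002,-0.0048,0],
  [-0.0001,-0.0024,0],
], claw=[0.019,0.019,0.019,0.019,0.019,0.019,0.019,0.019], roll=[-0.04,-0.08,-0.08,-0.08,-0.08,-0.08,-0.08,-0.04])

```text
time_s: 13.87
tcp_pos: [508.7, 43.0, 167.8]
eef_rot: [[-1.0, 0.028, 0.001], [0.028, 1.0, 0.001], [-0.001, 0.001, -1.0]]
contact_force: [1.3, 2.2, -0.4]
grip_width: 19.4
finger_force: 1.3
```

Call:
carry_out([
  [0,-0.0006,0],
  [0,-0.0006,0],
  [0,-0.0006,0],
  [0,-0.0006,0],
  [0,-0.0006,0],
  [0,-0.0006,0],
  [0,-0.0006,0],
  [0,-0.0006,0],
], claw=[0.019,0.019,0.019,0.019,0.019,0.019,0.019,0.019], roll=[-0.01,-0.01,-0.01,-0.01,-0.01,-0.01,-0.01,-0.01])

```text
time_s: 14.53
tcp_pos: [508.2, 38.0, 167.4]
eef_rot: [[-0.999, -0.05, -0.0], [-0.05, 0.999, 0.0], [0.0, 0.0, -1.0]]
contact_force: [1.2, 3.1, 2.3]
grip_width: 19.0
finger_force: 1.4
```

```bash
cat > st.py <<'E'
from h import *
s=robot.read_state();a=np.array([568.4,41.9]);p=s['tcp_pos'][:2]-a;R=s['eef_rot']
print(s['time_s'],s['tcp_pos'],'r',np.hypot(*p),'ang',np.degrees(np.arctan2(p[1],p[0]))%360,'yaw',np.degrees(np.arctan2(R[1,1],R[0,1])))
print('tool F',R.T@s['contact_force'],s['finger_force'],s['grip_width'])
d=robot.get_image('scene');g=d['color'].max(2)
m=(g[235:285,406:434]<25).astype(np.uint8);n,l,st,c=cv2.connectedComponentsWithStats(m)
for k in range(1,n):
    if st[k,4]>40: print('head',st[k],c[k]+[406,235],'tip50: 419.0,256.4  tip40: 418.0,259.3')
E
python3 st.py
```

```text
14.5333 [508.21904241  38.04751318 167.42014453] r 60.304140084287326 ang 183.66279418093328 yaw 92.87182891310769
tool F [-1.32182163  3.02831137 -2.26912113] 1.4357485994696617 19.010259875402223
head [ 0  3  5 24 78] [407.38461538 250.42307692] tip50: 419.0,256.4  tip40: 418.0,259.3
head [  7  14  14  16 166] [419.14457831 256.47590361] tip50: 419.0,256.4  tip40: 418.0,259.3
head [ 0 39 12 11 53] [411.03773585 279.62264151] tip50: 419.0,256.4  tip40: 418.0,259.3
```

Call:
carry_out([
  [0,-0.0005,0],
  [0,-0.0005,0],
  [0,-0.0005,0],
  [0,-0.0005,0],
  [0,-0.0005,0],
  [0,0,0],
], claw=[0.019,0.019,0.019,0.019,0.019,0.019], roll=[-0.008,-0.008,-0.008,-0.008,-0.008,0])

```text
time_s: 15.08
tcp_pos: [508.4, 35.4, 167.4]
eef_rot: [[-0.996, -0.09, -0.0], [-0.09, 0.996, -0.0], [0.0, -0.0, -1.0]]
contact_force: [1.5, 2.1, 1.8]
grip_width: 19.1
finger_force: 1.2
```

Call:
carry_out([
  [0,-0.0004,0],
  [0,-0.0004,0],
  [0,-0.0004,0],
  [0,-0.0004,0],
  [0,0,0],
], claw=[0.019,0.019,0.019,0.019,0.019], roll=[-0.007,-0.007,-0.007,-0.007,0])

```text
time_s: 15.5
tcp_pos: [508.4, 33.7, 167.3]
eef_rot: [[-0.993, -0.117, -0.0], [-0.117, 0.993, -0.0], [0.0, -0.0, -1.0]]
contact_force: [0.9, 2.2, 0.3]
grip_width: 19.1
finger_force: 0.7
```

```bash
python3 st.py
```

```text
15.5 [508.42444662  33.74000146 167.27189266] r 60.52811396238639 ang 187.74782766192087 yaw 96.73441356353108
tool F [-1.17808863  2.06305452 -0.30008055] 0.7254325412213802 19.055999076173496
head [ 0  3  5 24 75] [407.26666667 250.09333333] tip50: 419.0,256.4  tip40: 418.0,259.3
head [  5  17  14  16 161] [417.46583851 259.35403727] tip50: 419.0,256.4  tip40: 418.0,259.3
```

The pin has dropped: its head moved to (417.5,259.4), which fits tip height 40 mm. Now I'll lean on it in small steps.

Call:
carry_out([
  [0,-0.0002,0],
  [0,-0.0002,0],
  [0,-0.0002,0],
  [0,0,0],
], claw=[0.019,0.019,0.019,0.019], roll=[0,0,0,0])

```text
time_s: 15.88
tcp_pos: [508.4, 33.3, 167.2]
eef_rot: [[-0.993, -0.117, -0.001], [-0.117, 0.993, -0.0], [0.001, -0.0, -1.0]]
contact_force: [-1.3, 1.9, 0.8]
grip_width: 19.0
finger_force: 1.0
```

Call:
carry_out([
  [0,-0.0002,0],
  [0,-0.0002,0],
  [0,-0.0002,0],
  [0,0,0],
], claw=[0.019,0.019,0.019,0.019], roll=[0,0,0,0])

```text
time_s: 16.22
tcp_pos: [508.4, 32.7, 167.2]
eef_rot: [[-0.993, -0.117, -0.001], [-0.117, 0.993, -0.0], [0.001, 0.0, -1.0]]
contact_force: [-2.2, 1.9, 0.5]
grip_width: 19.0
finger_force: 1.1
```

Call:
carry_out([
  [0,-0.0002,0],
  [0,-0.0002,0],
  [0,-0.0002,0],
  [0,0,0],
], claw=[0.019,0.019,0.019,0.019], roll=[0,0,0,0])

```text
time_s: 16.55
tcp_pos: [508.6, 32.0, 167.2]
eef_rot: [[-0.993, -0.117, -0.0], [-0.117, 0.993, -0.0], [0.0, -0.0, -1.0]]
contact_force: [-1.1, 2.5, -0.6]
grip_width: 18.8
finger_force: 0.9
```

Call:
carry_out([
  [0,-0.0002,0],
  [0,-0.0002,0],
  [0,-0.0002,0],
  [0,0,0],
], claw=[0.019,0.019,0.019,0.019], roll=[0,0,0,0])

```text
time_s: 16.88
tcp_pos: [508.8, 31.5, 167.3]
eef_rot: [[-0.993, -0.117, -0.0], [-0.117, 0.993, -0.0], [0.0, -0.0, -1.0]]
contact_force: [-2.0, 1.4, -0.5]
grip_width: 18.7
finger_force: 0.9
```

```bash
python3 st.py
```

```text
16.8833 [508.81058132  31.48839285 167.30680071] r 60.492151408968994 ang 189.910812942833 yaw 96.71150731443029
tool F [1.83076455 1.64846579 0.53388329] 0.9029598534107208 18.68638124274699
head [ 0  3  5 24 75] [407.33333333 250.21333333] tip50: 419.0,256.4  tip40: 418.0,259.3
head [  7  19  14  16 163] [419.49693252 261.20858896] tip50: 419.0,256.4  tip40: 418.0,259.3
```

Run:
```python
from h import *
o=[]
for n in('scene','top'):
    d=grab(n,f'pics/{n[0]}6.png')
i=np.load('pics/s6.npz')['c'][235:295,390:450,::-1];j=np.load('pics/s4.npz')['c'][235:295,390:450,::-1]
o=np.hstack([cv2.resize(cv2.convertScaleAbs(np.ascontiguousarray(k),alpha=1.6),(400,400),interpolation=cv2.INTER_CUBIC) for k in(j,i)])
t=np.load('pics/t6.npz')['c'][175:205,260:320,::-1];o=np.vstack([o,cv2.resize(cv2.convertScaleAbs(np.ascontiguousarray(t[:,:]),alpha=1.6),(400,200),interpolation=cv2.INTER_CUBIC).repeat(1,0) @np.eye(3).astype(np.uint8) if 0 else np.hstack([cv2.resize(cv2.convertScaleAbs(np.ascontiguousarray(np.load(f'pics/{q}.npz')['c'][175:205,260:320,::-1]),alpha=1.6),(400,200),interpolation=cv2.INTER_CUBIC) for q in('t5','t6')])])
cv2.imwrite('pics/c8.png',o)
```

```text
(no output)
```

View pics/c8.png

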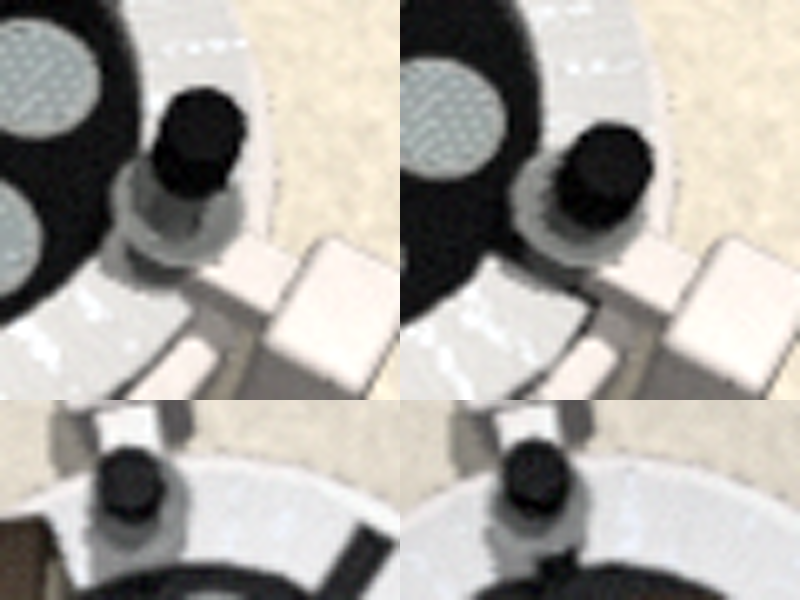

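The crop shows the pin sunk in the notch with its head low over the bush at (605,175), leaning slightly outward. The lean continues.

Call:
carry_out([
  [0,-0.0002,0],
  [0,-0.0002,0],
  [0,-0.0002,0],
  [0,0,0],
], claw=[0.019,0.019,0.019,0.019], roll=[0,0,0,0])

```text
time_s: 17.37
tcp_pos: [508.9, 31.0, 167.4]
eef_rot: [[-0.993, -0.117, 0.0], [-0.117, 0.993, 0.0], [-0.0, 0.0, -1.0]]
contact_force: [-0.9, 3.1, -0.5]
grip_width: 18.9
finger_force: 1.2
```

Call:
carry_out([
  [0,-0.0002,0],
  [0,-0.0002,0],
  [0,-0.0002,0],
  [0,0,0],
], claw=[0.019,0.019,0.019,0.019], roll=[0,0,0,0])

```text
time_s: 17.7
tcp_pos: [508.9, 30.4, 167.4]
eef_rot: [[-0.993, -0.117, -0.0], [-0.117, 0.993, 0.0], [0.0, 0.0, -1.0]]
contact_force: [-2.0, 3.8, -0.6]
grip_width: 18.8
finger_force: 1.5
```

```bash
python3 st.py
```

```text
17.7 [508.92675541  30.41276587 167.37679055] r 60.57246379209856 ang 190.93203789492776 yaw 96.72147634008658
tool F [1.52796934 3.98896476 0.61628844] 1.5354203805327415 18.77621766287498
head [ 0  3  5 24 74] [407.2972973  250.14864865] tip50: 419.0,256.4  tip40: 418.0,259.3
head [  7  20  13  15 155] [418.88387097 262.16129032] tip50: 419.0,256.4  tip40: 418.0,259.3
```

Call:
carry_out([
  [0,-0.0002,0],
  [0,-0.0002,0],
  [0,0,0],
], claw=[0.019,0.019,0.019], roll=[0,0,0])

```text
time_s: 18.0
tcp_pos: [508.9, 30.0, 167.4]
eef_rot: [[-0.993, -0.117, -0.0], [-0.117, 0.993, 0.0], [0.0, 0.0, -1.0]]
contact_force: [-1.8, 3.2, -0.2]
grip_width: 18.8
finger_force: 1.6
```

Call:
carry_out([
  [0,-0.0002,0],
  [0,-0.0002,0],
  [0,0,0],
], claw=[0.019,0.019,0.019], roll=[0,0,0])

```text
time_s: 18.25
tcp_pos: [509.0, 29.6, 167.4]
eef_rot: [[-0.993, -0.117, -0.0], [-0.117, 0.993, 0.0], [0.0, 0.0, -1.0]]
contact_force: [-2.8, 3.2, -0.7]
grip_width: 19.0
finger_force: 1.7
```

Call:
carry_out([
  [0,-0.0002,0],
  [0,-0.0002,0],
  [0,0,0],
], claw=[0.019,0.019,0.019], roll=[0,0,0])

```text
time_s: 18.5
tcp_pos: [509.0, 29.2, 167.3]
eef_rot: [[-0.993, -0.117, -0.0], [-0.117, 0.993, 0.0], [0.0, 0.0, -1.0]]
contact_force: [-2.4, 2.6, -1.3]
grip_width: 19.0
finger_force: 1.8
```

```bash
python3 st.py
```

```text
18.5 [509.01284354  29.16552394 167.34716944] r 60.73714870502805 ang 192.10274213176484 yaw 96.71527572127715
tool F [2.04103107 2.85342606 1.30621123] 1.802508607506752 19.030372429941803
head [ 0  3  5 24 75] [407.33333333 250.17333333] tip50: 419.0,256.4  tip40: 418.0,259.3
head [  6  20  13  16 157] [418.08917197 262.32484076] tip50: 419.0,256.4  tip40: 418.0,259.3
```

Call:
carry_out([
  [0,-0.0002,0],
  [0,-0.0002,0],
  [0,0,0],
], claw=[0.019,0.019,0.019], roll=[0,0,0])

```text
time_s: 18.8
tcp_pos: [509.0, 29.0, 167.3]
eef_rot: [[-0.993, -0.117, -0.0], [-0.117, 0.993, 0.001], [0.0, 0.001, -1.0]]
contact_force: [-3.4, 4.6, -0.4]
grip_width: 19.3
finger_force: 2.4
```

Call:
carry_out([
  [0,-0.0002,0],
  [0,-0.0002,0],
  [0,0,0],
], claw=[0.019,0.019,0.019], roll=[0,0,0])

```text
time_s: 19.05
tcp_pos: [509.0, 28.8, 167.4]
eef_rot: [[-0.993, -0.117, -0.0], [-0.117, 0.993, 0.001], [0.0, 0.001, -1.0]]
contact_force: [-2.5, 5.4, -0.6]
grip_width: 19.0
finger_force: 3.0
```

Call:
carry_out([
  [0,-0.0002,0],
  [0,-0.0002,0],
  [0,0,0],
  [0,0,0],
], claw=[0.019,0.019,0.019,0.019], roll=[0,0,0,0])

```text
time_s: 19.38
tcp_pos: [509.0, 28.7, 167.3]
eef_rot: [[-0.993, -0.118, -0.001], [-0.118, 0.993, 0.002], [0.0, 0.002, -1.0]]
contact_force: [-4.0, 7.4, -1.2]
grip_width: 19.0
finger_force: 3.6
```

```bash
python3 st.py
```

```text
19.3833 [509.02927539  28.68921931 167.33759733] r 60.82275615913018 ang 192.54470387752264 yaw 96.74995634805802
tool F [3.1012474  7.77097439 1.19623922] 3.5559019446372986 18.961577875997218
head [ 0  3  5 24 74] [407.2972973  250.14864865] tip50: 419.0,256.4  tip40: 418.0,259.3
head [  6  20  13  16 161] [417.98136646 262.37267081] tip50: 419.0,256.4  tip40: 418.0,259.3
```

Call:
carry_out([
  [0,-0.0002,0],
  [0,-0.0002,0],
  [0,0,0],
  [0,0,0],
  [0,0,0],
  [0,0,0],
  [0,0,0],
  [0,0,0],
], claw=[0.019,0.019,0.019,0.019,0.019,0.019,0.019,0.019], roll=[0,0,0,0,0,0,0,0])

```text
time_s: 20.1
tcp_pos: [509.1, 28.5, 167.3]
eef_rot: [[-0.993, -0.118, -0.001], [-0.118, 0.993, 0.003], [0.0, 0.003, -1.0]]
contact_force: [-3.9, 9.0, -0.3]
grip_width: 19.4
finger_force: 4.2
```

Call:
carry_out([
  [0,-0.0002,0],
  [0,0,0],
  [0,0,0],
  [0,0,0],
  [0,0,0],
  [0,0,0],
  [0,0,0],
  [0,0,0],
], claw=[0.019,0.019,0.019,0.019,0.019,0.019,0.019,0.019], roll=[0,0,0,0,0,0,0,0])

```text
time_s: 20.77
tcp_pos: [509.1, 28.5, 167.3]
eef_rot: [[-0.993, -0.118, -0.001], [-0.118, 0.993, 0.003], [0.0, 0.003, -1.0]]
contact_force: [-3.8, 8.4, 0.4]
grip_width: 19.3
finger_force: 4.5
```

Call:
carry_out([
  [0,0,0],
  [0,0,0],
  [0,0,0],
  [0,0,0],
  [0,0,0],
  [0,0,0],
  [0,0,0],
  [0,0,0],
], claw=[0.019,0.019,0.019,0.019,0.019,0.019,0.019,0.019], roll=[0,0,0,0,0,0,0,0])

```text
time_s: 21.43
tcp_pos: [509.1, 28.5, 167.4]
eef_rot: [[-0.993, -0.118, -0.001], [-0.118, 0.993, 0.003], [0.0, 0.003, -1.0]]
contact_force: [-2.8, 8.3, -0.3]
grip_width: 19.2
finger_force: 4.5
```

```bash
python3 st.py
```

```text
21.4333 [509.07079915  28.45022212 167.3535556 ] r 60.834616781832494 ang 192.77291951260386 yaw 96.76701215735109
tool F [1.84410863 8.58779358 0.37255892] 4.496274143457413 19.17169833160398
head [ 0  3  5 24 76] [407.32894737 250.30263158] tip50: 419.0,256.4  tip40: 418.0,259.3
head [  6  20  13  16 161] [417.97515528 262.46583851] tip50: 419.0,256.4  tip40: 418.0,259.3
```

Call:
carry_out([
  [0,-0.0002,0],
  [0,-0.0002,0],
  [0,0,0],
  [0,0,0],
  [0,0,0],
  [0,0,0],
  [0,0,0],
  [0,0,0],
], claw=[0.019,0.019,0.019,0.019,0.019,0.019,0.019,0.019], roll=[0,0,0,0,0,0,0,0])

```text
time_s: 22.15
tcp_pos: [509.1, 28.3, 167.3]
eef_rot: [[-0.993, -0.118, -0.001], [-0.118, 0.993, 0.004], [0.0, 0.004, -1.0]]
contact_force: [-4.1, 9.9, -0.5]
grip_width: 19.1
finger_force: 5.1
```

Call:
carry_out([
  [0,0,0],
  [0,0,0],
  [0,0,0],
  [0,0,0],
  [0,0,0],
  [0,0,0],
  [0,0,0],
  [0,0,0],
], claw=[0.019,0.019,0.019,0.019,0.019,0.019,0.019,0.019], roll=[0,0,0,0,0,0,0,0])

```text
time_s: 22.82
tcp_pos: [509.1, 28.4, 167.3]
eef_rot: [[-0.993, -0.118, -0.001], [-0.118, 0.993, 0.004], [0.0, 0.004, -1.0]]
contact_force: [-3.5, 10.5, -1.4]
grip_width: 19.3
finger_force: 5.1
```

Held at about 10.8 N for over a second. Backing off, opening and rising.

Call:
carry_out([
  [0,0.0006,0],
  [0,0.0006,0],
  [0,0.0006,0],
  [0,0.0006,0],
  [0,0.0004,0],
  [0,0,0],
], claw=[0.019,0.019,0.019,0.019,0.019,0.019], roll=[0,0,0,0,0,0])

```text
time_s: 23.32
tcp_pos: [509.8, 29.4, 167.8]
eef_rot: [[-0.993, -0.117, 0.002], [-0.117, 0.993, -0.001], [-0.002, -0.001, -1.0]]
contact_force: [-0.8, -1.2, 0.1]
grip_width: 18.8
finger_force: 0.0
```

Call:
carry_out([
  [0,0,0],
  [0,0,0],
  [0,0,0],
  [0,0,0],
  [0,0,0],
  [0,0,0],
], claw=[0.025,0.035,0.05,0.05,0.05,0.05], roll=[0,0,0,0,0,0])

```text
time_s: 23.82
tcp_pos: [509.1, 29.7, 167.4]
eef_rot: [[-0.993, -0.117, 0.0], [-0.117, 0.993, -0.0], [-0.0, -0.0, -1.0]]
contact_force: [-0.5, 0.2, -0.3]
grip_width: 49.9
finger_force: 0.0
```

Call:
carry_out([
  [0,0,-0.008],
  [0,0,-0.015],
  [0,0,-0.02],
  [0,0,-0.02],
  [0,0,-0.02],
  [0,0,-0.01],
  [0,0,0],
  [0,0,0],
], claw=[0.05,0.05,0.05,0.05,0.05,0.05,0.05,0.05], roll=[0,0,0,0,0,0,0,0])

```text
time_s: 24.48
tcp_pos: [509.3, 29.8, 260.6]
eef_rot: [[-0.993, -0.117, 0.001], [-0.117, 0.993, 0.0], [-0.001, -0.0, -1.0]]
contact_force: [0.4, 0.4, -0.3]
grip_width: 49.8
finger_force: 0.0
```

```bash
python3 st.py
python3 - <<'E'
from h import *
d=grab('scene','pics/s9.png')
i=cv2.convertScaleAbs(d['color'][:,:,::-1][190:320,290:460],alpha=1.5);cv2.imwrite('pics/c9.png',cv2.resize(i,None,fx=4.5,fy=4.5,interpolation=cv2.INTER_CUBIC))
E
```

```text
24.4833 [509.2517339   29.79107954 260.56308245] r 60.37502246463468 ang 191.5698108450634 yaw 96.71861885878276
tool F [-0.42407404  0.35745747  0.25794222] 0.0 49.82277243973883
head [ 0  3  5 24 75] [407.33333333 250.17333333] tip50: 419.0,256.4  tip40: 418.0,259.3
head [  6  20  13  16 159] [417.96855346 262.24528302] tip50: 419.0,256.4  tip40: 418.0,259.3
```

View pics/c9.png

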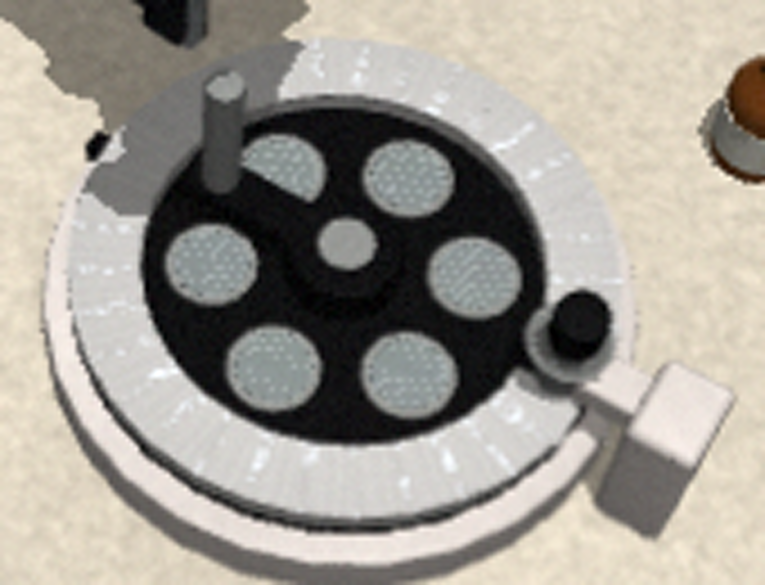

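The picture shows the pin deep in the bush with its head at (580,322), the crank at home by the mark at (222,90), and the gripper clear. Handing in.

```bash
python3 -c "
from bench import robot
print(robot.finish_job())"
```

```text
the job is handed in; nothing more can be done
None
```

I handed the job in at about 24.5 s with the lock pin dropped in the notch and the carousel home; the crank was leant on the pin at 8.6–10.8 N for about 2.5 s and let go, the pin rests slightly tilted, and no verdict came back.

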